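Kit the parts of one hub into its tray

ROBOT

A 6-joint arm with a two-finger parallel gripper is mounted at the origin on a cart in front of the work surface, level with it; the furniture and walls round the work are solid. World frame = base frame: x ahead of the robot, y to its left, z up, the work surface at z = 0. Lengths are in mm, angles in rad, forces in N, time in s.
With the tool pointing down it reaches from about 275 to 750 mm from the base axis. Payload 10.2 kg.
Tool frame: the origin (TCP) lies midway between the tips of the shut fingers; the grasp point (between the pads) lies 19 mm behind it; z points along the fingers, y is the line along which they close (so a half turn about z gives the same grasp; the last joint's range is limited). The gripper opens to 85 mm and grips with 20 to 120 N. Pads are 22 mm wide; open, the fingers measure 114 mm over their backs; the gripper's body (76 mm by 85 mm) begins 54 mm behind the grasp point. The pads swing forward as they close: fully open they stand 13 mm farther back than shut.
Start: joints at [-1.567, 0.313, 1.498, -0, 1.331, -0.223], TCP at [118.038, -511.564, 231.294] pointing down, gripper open.
Joint ranges: [-2.94, 2.94], [-0.97, 2.17], [0.19, 2.56], [-1.23, 4.37], [0.02, 3.11], [-2.88, 2.88]. Speed limits (rad/s): [2.39, 2.39, 3.01, 3.14, 3.14, 3.14].

INTERFACE

Orientations are given as a unit quaternion [w, x, y, z].
In Python, from rig import sense, capture, finish_job, find_in, place_of gives the robot as it stands. The module is installed in compiled form; this text tells all that it offers.
- The arm moves only by the shell command python3 -m jog 'ROWS' [FORCE]. ROWS is JSON, a list of rows, each an object of numbers: "tx", "ty", "tz": the shift along the tool's x, y, z in mm; "ax", "ay", "az": the turn, a rotation vector about the tool's x, y, z in rad; "jaw": the closure, from -1 (fully open) to 1 (shut), so that 0 is half open. In form: [{"tx": .., "ty": .., "tz": .., "ax": .., "ay": .., "az": .., "jaw": ..}, ...]. A call has 1 to 5 rows; each row shifts and turns the commanded pose from where the row before left it, along the tool's axes as they then stand; what a row does not reach is not made up. A row lasts 1/8 s, in which the tool goes at most 62.5 mm and 10.7 degrees, less where a joint would pass 70% of its speed; a pose out of reach is approached as far as the arm can. A call with a gripper value outside its range is refused whole. The fingers move at their own pace and stop on an object; FORCE is the grip in N (left out, the last holds). Time passes only in rows, so rows that do not move let the fingers close. It gives the time, the measured TCP pose, the force, the opening and the grip force at its end, in the units of the state.
- sense(): the state, without advancing time (a new reading comes with each control period).
- capture(name): name is "side" or "top"; returns a dict with "color" (400x640x3 uint8, red, green, blue), "depth" (400x640 float32, mm along the optical axis (not along the pixel's ray), 0 where there is no reading), "fx", "fy", "cx", "cy" (pixels), "camera_from_world" (4x4, takes a point from world to camera coordinates). Camera axes: x right, y up, looking along -z (the intrinsics and any distortion apply to the point x, -y, -z); pixel columns grow to the right and rows downward; lengths in mm; the calibration is good to about 2 mm. A picture is of the moment at which its call begins.
- finish_job(): hands the job in; it is judged then, once.
Trained networks look in the newest picture that a camera, given by its name, has taken for a name from the list of things; names that differ only in an ending like _2 or _b are one class to them, and where a whole thing is asked for, a point or a joint stands for the part that bears it (a point fixed in the world has none). Each returns a list of dicts, best first, with "conf" (0 to 1); they miss things now and then, are a little off and sometimes report something else, mostly with a low value. They report only what shows in the picture. A call takes as long as a camera call. They do not tell look-alikes from the thing itself.
- find_in(query, camera): "centre" ([column, row] in pixels, amid what is visible of it).
- place_of(query, camera): "centre" ([column, row] in pixels: a listed point, or the origin of a listed thing).
The state is a dict: "time_s": time; "joints": joint angles; "dq": joint speeds; "tau": joint torques, N m; "eef_pos": TCP position; "ee_rot": TCP orientation; "force": force on the tool from outside, world axes, zero at the start; "wrist_torque": the same for the moment, N m; "grip_width": opening from 0.0 (shut) to 1.0 (fully open); "grip_force": force on a finger pad.
Only numpy, scipy, OpenCV 4.12 (cv2) and the standard library are available. Lean on these libraries where they do the work, as an engineer would, in place of code of your own. Each camera call takes 0.05 s, during which the arm holds its last target. There are 200 camera calls.

TASK

Lay out the hub kit in the grey kit tray: put the wide spacer ring on the stepped spindle first, right down on its plate, then the large ball bearing flat on top of the ring on the same spindle, stand the bronze flanged bush flange down in the round nest, and lay the hexagon nut flat in the six-sided nest. The small ball bearing and the plain steel sleeve belong to another job: leave them where they lie on the bench.

Things in the scene. Friction and masses are not known exactly. Their poses are not given: they have to be found in the camera images.
- spacer_ring: flat plain light-grey steel spacer ring with a wide bore, 66 mm outside, about 45 mm bore (42 mm clear everywhere), 12 mm thick, lying on the bench; origin at the centre of its underside, z axis up through the bore
- large_bearing: the larger of two ball bearings (bright rings, dark seal between them), 68 mm outside, 20 mm thick, bore about 30 mm to the eye but only 22 mm clear; lying flat on the bench; origin at the centre of its underside, z axis up through the bore
- flanged_bush: bronze bush standing on its flange: flange 54 mm across and 6 mm thick at the bottom, tube 42 mm outside, 50 mm high in all; origin at the centre of its underside (the flange), z axis up
- hex_nut: large plain brass-coloured hexagon nut lying flat, 46 mm across flats, 52 mm across corners, 24 mm thick; origin at the centre of its underside, z up, two of its flats face along its +x and -x axes (a flat every 60 degrees)
- plain_sleeve: look-alike that stays on the bench: plain steel sleeve without flange, 50 mm outside, 34 mm bore, 36 mm high, standing upright; origin at the centre of its underside; may not be moved by 20 mm or more
- small_bearing: look-alike that stays on the bench: the smaller ball bearing, 45 mm outside, 14 mm thick, lying flat; origin at the centre of its underside; may not be moved by 20 mm or more
- kit_tray: open grey steel tray, fixed, 160 mm along its x by 300 mm along its y, walls 3 mm thick, rim 27 mm above the bench; a bail handle reaches 22 mm beyond each end. Origin: centre of its underside. The three inserts stand in a row along its y axis, 93.5 mm apart, the middle one at the tray's centre, in any order, at the tray's yaw; 28 mm of free floor between the row and each long wall
- spindle_insert: fixed 88 mm square aluminium plate with an upright stepped steel spindle. Origin: centre of its underside, 3 mm above the bench, z up. Above it: plate top 5 mm; thick step 36 mm diameter to 11 mm, bevelled to 28 mm at 15 mm; thin step 18 mm diameter to 31 mm; cone to the tip at 43 mm. Seated, the ring's underside is at 5 mm round the thick step, the bearing's at 17 mm round the thin one
- round_insert: fixed square aluminium plate, 88 mm, with a low round nest: nest floor 5 mm above the origin, 62 mm wide at the floor, lip flaring to 69 mm inside and 77 mm outside at 12 mm above the origin. Origin at the centre of its underside (3 mm above the bench), z up
- hex_insert: fixed 88 mm square aluminium plate with a low six-sided nest: floor 5 mm above the origin, 51 mm across flats; six walls leaning out to about 59 mm across flats inside and 67 mm outside, 12.5 mm above the origin; flats of the nest face along its +x and -x axes and every 60 degrees. Origin: centre of its underside, 3 mm above the bench, z up
There are look-alikes about, which are no part of the job. What is shaped like the flanged_bush but green or red is not meant.

How it is judged (in metres and radians):
On the way, in this order (a step that is already met when the one before it is completed fails the run):
1. the spacer ring lies on the plate of the spindle insert, round the thick step, let go (z of spacer_ring in the frame of spindle_insert between 0.002 and 0.008 m and horizontal distance between spacer_ring and spindle_insert below 0.008 m and angle between spacer_ring's own z axis and vertical below 0.1 rad and contact force between the fingers and spacer_ring below 0.1 N), for 0.2 s.
2. the large bearing lies flat on the ring, round the thin step, let go (z of spacer_ring in the frame of spindle_insert between 0.002 and 0.008 m and horizontal distance between each of spacer_ring, large_bearing and spindle_insert below 0.008 m and angle between each of spacer_ring, large_bearing's own z axis and vertical below 0.1 rad and z of large_bearing in the frame of spindle_insert between 0.014 and 0.02 m and contact force between the fingers and large_bearing below 0.1 N), for 0.2 s.
At the end, for the whole second after the job is handed in: Ring flat on the spindle plate, bearing flat on the ring, bush upright on the floor of the round nest, nut flat on that of the six-sided nest: each within 3 mm of its seated height, 8 mm of the centre, 0.1 rad of upright; sleeve and small bearing moved under 20 mm; all let go and at rest (z of spacer_ring in the frame of spindle_insert between 0.002 and 0.008 m and horizontal distance between each of spacer_ring, large_bearing and spindle_insert below 0.008 m and angle between each of spacer_ring, large_bearing, flanged_bush, hex_nut's own z axis and vertical below 0.1 rad and z of large_bearing in the frame of spindle_insert between 0.014 and 0.02 m and z of flanged_bush in the frame of round_insert between 0.002 and 0.008 m and horizontal distance between flanged_bush and round_insert below 0.008 m and z of hex_nut in the frame of hex_insert between 0.002 and 0.008 m and horizontal distance between hex_nut and hex_insert below 0.008 m and distance of each of plain_sleeve, small_bearing from where it was at the start of the episode below 0.02 m and linear speed of each of spacer_ring, large_bearing, flanged_bush, hex_nut, plain_sleeve, small_bearing below 0.02 m/s); the robot touches nothing.
It fails at once if the plain sleeve is moved from its place (distance of plain_sleeve from where it was at the start of the episode above 0.02 m).
It fails at once if the small bearing is moved from its place (distance of small_bearing from where it was at the start of the episode above 0.02 m).
It also fails if it takes over 102 s, if anything falls off the work surface, if the arm or the gripper's body presses on something with over 40 N, if the wrist force passes 120 N, or if a joint passes its speed limit or range.

## Working session

There is one attempt and no reset: what is moved stays moved. The work goes in short steps, Python scripts to look and compute and a shell command to move; the robot and the scene stay as the last step left them, time stands still between calls to the robot, and variables do not carry over. Pictures are saved under pics/ and viewed, at most 14 in all, crops included, and the job is handed in when it is done.

```bash
mkdir -p pics; cat > h.py <<'E'
import numpy as np, cv2
from rig import sense, capture, find_in, place_of
def ray(c,px):
    x=(px[0]-c["cx"])/c["fx"]; y=-(px[1]-c["cy"])/c["fy"]
    M=np.linalg.inv(c["camera_from_world"]); return M[:3,3], M[:3,:3]@np.array([x,y,-1.])
def at_z(c,px,z):
    o,d=ray(c,px); return o+d*(z-o[2])/d[2]
def cloud(c):
    v,u=np.mgrid[:400,:640]; D=c["depth"]
    P=np.stack([(u-c["cx"])/c["fx"]*D,-(v-c["cy"])/c["fy"]*D,-D],-1)
    M=np.linalg.inv(c["camera_from_world"]); return P@M[:3,:3].T+M[:3,3]
def px(c,p):
    q=c["camera_from_world"]@np.append(p,1); return c["cx"]+c["fx"]*q[0]/-q[2], c["cy"]-c["fy"]*q[1]/-q[2]
E
python3 - <<'E'
from h import *
import pickle
for n in("top","side"):
    c=capture(n); pickle.dump(c,open(n+".pkl","wb")); cv2.imwrite(f"pics/{n}0.png",c["color"][:,:,::-1])
    print(n,np.linalg.inv(c["camera_from_world"])[:3,3].round(),c["fx"])
    for q in "spacer_ring large_bearing flanged_bush hex_nut plain_sleeve small_bearing kit_tray spindle_insert round_insert hex_insert".split():
        print(q,[(np.round(d["centre"]).tolist(),round(d["conf"],2),at_z(c,d["centre"],0).round()[:2].tolist()) for d in place_of(q,n)[:3]])
print(sense())
E
```

```text
top [ 325. -133. 1607.] 475.1329275515581
spacer_ring [([288.0, 188.0], 0.67, [560.0, -70.0])]
large_bearing [([291.0, 218.0], 0.68, [458.0, -80.0])]
flanged_bush [([462.0, 221.0], 0.52, [453.0, -665.0]), ([402.0, 174.0], 0.51, [615.0, -460.0]), ([371.0, 185.0], 0.43, [574.0, -355.0])]
hex_nut [([291.0, 188.0], 0.65, [560.0, -78.0])]
plain_sleeve [([332.0, 184.0], 0.45, [576.0, -219.0])]
small_bearing [([379.0, 223.0], 0.69, [445.0, -380.0])]
kit_tray [([201.0, 192.0], 0.58, [542.0, 225.0])]
spindle_insert [([178.0, 186.0], 0.7, [562.0, 303.0])]
round_insert [([205.0, 189.0], 0.83, [554.0, 214.0]), ([230.0, 194.0], 0.21, [536.0, 126.0])]
hex_insert [([230.0, 196.0], 0.58, [532.0, 126.0])]
side [  253. -2019.   947.] 519.785232005569
spacer_ring [([309.0, 218.0], 0.69, [432.0, -269.0])]
large_bearing [([321.0, 173.0], 0.25, [540.0, 154.0])]
flanged_bush [([331.0, 277.0], 0.68, [454.0, -672.0]), ([350.0, 225.0], 0.63, [578.0, -350.0]), ([367.0, 239.0], 0.6, [619.0, -458.0])]
hex_nut [([335.0, 194.0], 0.63, [565.0, -78.0])]
plain_sleeve [([346.0, 211.0], 0.69, [581.0, -237.0])]
small_be
[... 253 characters left out ...]
.0])]
{'time_s': 1.1, 'joints': array([-1.56737965e+00,  3.12918676e-01,  1.49771009e+00,  5.67532325e-06,
        1.33103583e+00, -2.23416823e-01]), 'dq': array([ 0.00072718,  0.00085081,  0.00012159,  0.00041521,  0.00139477,
       -0.00074279]), 'tau': array([-3.43741846e-06, -4.12171090e+01, -2.59905177e+01, -1.90535188e-04,
        3.99641149e-04,  5.24109524e-06]), 'eef_pos': array([ 118.04989104, -511.54950793,  231.28081147]), 'ee_rot': array([-3.54511070e-05,  9.93575288e-01,  1.13173082e-01,  6.68865628e-06]), 'force': array([ 0.06209983,  0.20116368, -0.38091629]), 'wrist_torque': array([-0.02417698,  0.01623496,  0.01410108]), 'grip_force': 0.0, 'grip_width': 0.9986795816416725}
```

View pics/top0.png

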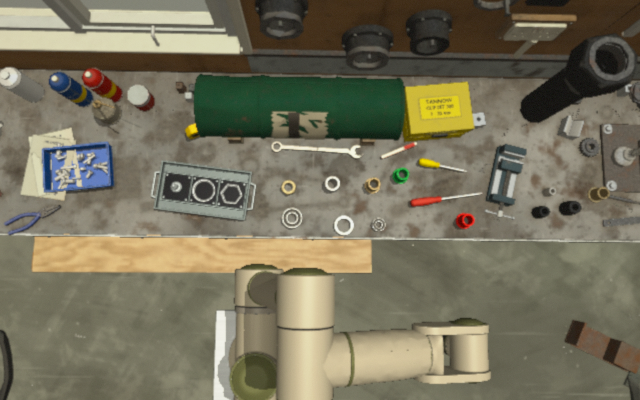

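View pics/side0.png

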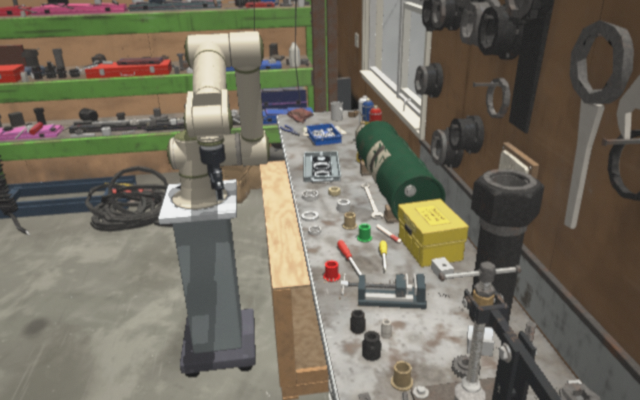

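The top view shows the tray at about (203,190), with the spindle at (177,186), round nest at (203,190) and hex nest at (231,194). The parts are the nut (289,187), sleeve (332,184), bush (373,185), large bearing (292,217), ring (344,225) and small bearing (378,225). Next I'll refine these with depth.

```bash
cat > m.py <<'E'
from h import *
import pickle
c=pickle.load(open("top.pkl","rb")); P=cloud(c)
cr=c["color"][160:245,145:400]
cv2.imwrite("pics/crop0.png",cv2.resize(cr,None,fx=3.1,fy=3.1,interpolation=cv2.INTER_CUBIC)[:,:,::-1])
b=P[200:210,300:370].reshape(-1,3); print("bench z",np.median(b[:,2]),b[:,2].std())
for n,(u,v),h in [("nut",(289,187),24),("sleeve",(332,184),36),("bush",(373,185),50),("large",(292,217),20),("ring",(344,225),12),("small",(378,225),14)]:
    W=16; Q=P[v-W:v+W,u-W:u+W]; Z=Q[...,2]-np.median(b[:,2])
    m=(Z>h*.5)&(Z<h+25); m&=np.hypot(Q[...,0]-np.median(P[v,u,0]),Q[...,1]-P[v,u,1])<60
    k,l,s,ce=cv2.connectedComponentsWithStats(m.astype(np.uint8)); i=1+np.argmax(s[1:,4]) if k>1 else 0
    q=Q[l==i]; print(n,"px",(ce[i]+[u-W,v-W]).round(2),"n",len(q),"mean",q.mean(0).round(1),"mid",((q.min(0)+q.max(0))/2).round(1),"ext",np.ptp(q,0).round(1), "center@h", at_z(c,ce[i]+[u-W,v-W],h)[:2].round(1))
# tray
Q=P[150:230,140:265]; m=(Q[...,2]>18)&(Q[...,2]<36)
k,l,s,ce=cv2.connectedComponentsWithStats(m.astype(np.uint8)); i=1+np.argmax(s[1:,4]); q=Q[l==i]
print(s[i]); r=cv2.minAreaRect(q[:,:2].astype(np.float32)); print("tray rect",r, cv2.boxPoints(r).round(1).tolist())
E
python3 m.py
```

```text
bench z 1.0222822522575825 60.7982894532544
nut px [288.43 187.23] n 105 mean [559.  -72.   24.1] mid [560.1 -72.2  23. ] ext [48.1 44.  19.7] center@h [559.1 -72. ]
sleeve px [332.14 183.6 ] n 112 mean [ 571.7 -218.5   35. ] mid [ 572.4 -218.    32. ] ext [51.3 47.5 25.5] center@h [ 571.5 -218.4]
bush px [373.73 184.01] n 92 mean [ 570.3 -356.5   46.9] mid [ 570.7 -356.4   42.7] ext [39.9 41.6 30.5] center@h [ 569.8 -356.1]
large px [291.99 217.88] n 258 mean [456.2 -85.5  19.4] mid [456.1 -85.4  20.7] ext [67.7 67.3 19. ] center@h [456.1 -85.5]
ring px [343.68 225.49] n 150 mean [ 433.2 -259.4   12.5] mid [ 431.9 -259.    13.8] ext [67.4 64.5 13.7] center@h [ 433.3 -259.5]
small px [378.41 224.26] n 114 mean [ 438.6 -376.4   13.9] mid [ 437.8 -378.2   15.7] ext [43.6 49.1 15.4] center@h [ 438.6 -376.4]
[ 14  11  98  60 545]
tray rect ((545.7654418945312, 213.58267211914062), (315.9432678222656, 166.2779998779297), 83.42536163330078) [[445.1000061035156, 66.19999694824219], [610.2999877929688, 47.099998474121094], [646.4000244140625, 361.0], [481.29998779296875, 380.0]]
```

View pics/crop0.png

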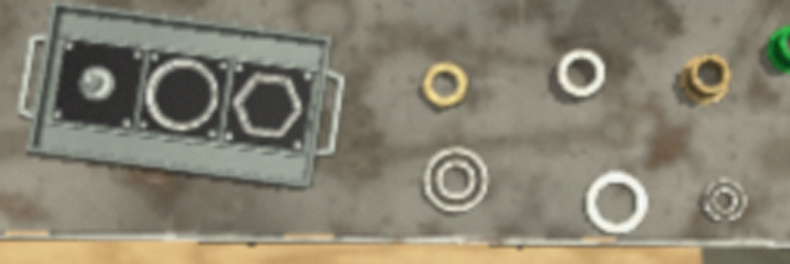

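The crop shows the spindle left, round nest middle and hex nest right, with all parts clear of each other. Now I'll refine the tray.

```bash
cat > m2.py <<'E'
from h import *
import pickle
c=pickle.load(open("top.pkl","rb")); P=cloud(c); g=c["color"].max(2).astype(int)
Q=P[150:230,140:265]; G=g[150:230,140:265]
# rim only rect via robust trimming: points z 22..32
t=np.array([.114,.993]); n=np.array([.993,-.114])
m=(Q[...,2]>20)&(Q[...,2]<34); q=Q[m][:,:2]; a=q@t; b=q@n
print("across n pct",np.percentile(b,[1,3,10,90,97,99]).round(1)); print("along pct",np.percentile(a,[1,3,10,90,97,99]).round(1))
# dark plates
d=(G<75)&(np.abs(Q[...,2]-8)<8)&(Q[...,0]>470)&(Q[...,0]<620)
k,l,s,ce=cv2.connectedComponentsWithStats(cv2.morphologyEx(d.astype(np.uint8),cv2.MORPH_CLOSE,np.ones((9,9))))
i=1+np.argmax(s[1:,4]); q=Q[l==i]; r=cv2.minAreaRect(q[:,:2].astype(np.float32)); print("plates",s[i],r)
for nm,(u,v) in dict(sp=(176,186),rd=(203.5,190),hx=(231,194)).items():
    u0,v0=int(u),int(v); q=P[v0-13:v0+14,u0-13:u0+14].reshape(-1,3); 
    cc=at_z(c,(u,v),12)[:2]
    for _ in range(4):
        R=np.hypot(*(q[:,:2]-cc).T)
        lo=(12,24)[nm=="sp"]; mm=(q[:,2]>lo)&(q[:,2]<55)&(R<(42 if nm!="sp" else 20)); cc=q[mm][:,:2].mean(0)
    mid=(q[mm].min(0)+q[mm].max(0))/2
    print(nm,cc.round(1),"mid",mid.round(1),np.ptp(q[mm],0).round(1),mm.sum(),"max z",q[:,2].max())
    hu=g[v0-13:v0+14,u0-13:u0+14].reshape(-1); mm=(hu>110)&(np.hypot(*(q[:,:2]-cc).T)<44); 
    print("  bright mean",q[mm][:,:2].mean(0).round(1),mm.sum())
E
python3 m2.py
```

```text
across n pct [435.  435.4 437.  597.9 599.7 600.3]
along pct [104.  112.6 123.9 423.  434.9 442.2]
plates [  23   23   82   35 1971] ((496.5777282714844, 91.31425476074219), (545.2811889648438, 148.50033569335938), 67.83256530761719)
sp [555.5 304.4] mid [557.6 303.8  38.5] [20.6 20.  27.6] 30 max z 1607.2906424253472
  bright mean [556.6 304.3] 89
rd [549.4 214.5] mid [548.7 214.2  17.7] [79.4 78.4 11.3] 187 max z 1607.2906424253472
  bright mean [549.1 218.6] 179
hx [537.8 119.1] mid [536.9 117.9  17.2] [78.7 80.4 10.4] 165 max z 1607.2906424253472
  bright mean [538.5 123. ] 164
```

```bash
cat > go.py <<'E'
# usage: go.py x y z [theta]  -> shift in tool axes after turning to theta
import sys; from h import *
from scipy.spatial.transform import Rotation as R
s=sense(); w,x,y,z=s["ee_rot"]; M=R.from_quat([x,y,z,w]).as_matrix()
th=np.arctan2(M[1,0],M[0,0]); a=list(map(float,sys.argv[1:])); t=a[3] if len(a)>3 else 1.456
d=np.array(a[:3])-s["eef_pos"]; c,n=np.cos(t),np.sin(t)
print("t",round(s["time_s"],2),"pos",s["eef_pos"].round(1),"th",th.round(4),"tilt",M[:,2].round(3),"F",s["force"].round(1),"w",round(s["grip_width"]*85,1),"gf",round(s["grip_force"],1))
print("az",round(th-t,3),"tx",round(d[0]*c+d[1]*n,1),"ty",round(d[0]*n-d[1]*c,1),"tz",round(-d[2],1))
E
python3 -m jog '[{"tx":58,"ty":0,"tz":0,"az":-0.18,"jaw":-0.76},{"tx":58,"az":-0.18,"jaw":-0.76},{"tx":58,"az":-0.18,"jaw":-0.76},{"tx":58,"az":-0.18,"jaw":-0.76},{"tx":58,"az":-0.18,"jaw":-0.76}]' 40; python3 go.py 433.3 -259.5 60
```

```text
t 1.1 pos [ 118.  -511.5  231.3] th 0.2268 tilt [ 0.  0. -1.] F [ 0.1  0.2 -0.4] w 84.9 gf 0.0
az -1.229 tx 286.5 ty 284.3 tz 171.3schema error: expected keys tx, ty, tz, ax, ay, az, jaw
```

```bash
python3 -m jog '[{"tx":58,"ty":0,"tz":0,"ax":0,"ay":0,"az":-0.18,"jaw":-0.76},{"tx":58,"ty":0,"tz":0,"ax":0,"ay":0,"az":-0.18,"jaw":-0.76},{"tx":58,"ty":0,"tz":0,"ax":0,"ay":0,"az":-0.18,"jaw":-0.76},{"tx":58,"ty":0,"tz":0,"ax":0,"ay":0,"az":-0.18,"jaw":-0.76},{"tx":58,"ty":0,"tz":0,"ax":0,"ay":0,"az":-0.18,"jaw":-0.76}]' 40; python3 go.py 433.3 -259.5 60
```

```text
time_s: 1.72
eef_pos: [353.1, -354.8, 231.2]
ee_rot: [0.0, 0.844, 0.537, 0.0]
force: [0.4, -0.4, -0.5]
grip_width: 0.881
grip_force: 0.0
t 1.73 pos [ 353.1 -354.8  231.2] th 1.1329 tilt [ 0.  0. -1.] F [ 0.4 -0.4 -0.5] w 74.9 gf 0.0
az -0.323 tx 103.8 ty 68.8 tz 171.2
```

```bash
python3 -m jog '[{"tx":0,"ty":0,"tz":0,"ax":0,"ay":0,"az":-0.161,"jaw":-0.76},{"tx":0,"ty":0,"tz":0,"ax":0,"ay":0,"az":-0.161,"jaw":-0.76},{"tx":35,"ty":23,"tz":40,"ax":0,"ay":0,"az":0,"jaw":-0.76},{"tx":35,"ty":23,"tz":40,"ax":0,"ay":0,"az":0,"jaw":-0.76},{"tx":34,"ty":23,"tz":40,"ax":0,"ay":0,"az":0,"jaw":-0.76}]' 40; python3 go.py 433.3 -259.5 30
```

```text
time_s: 2.35
eef_pos: [433.7, -260.4, 110.3]
ee_rot: [0.0, 0.749, 0.663, 0.0]
force: [0.8, -0.3, -0.2]
grip_width: 0.879
grip_force: 0.0
t 2.35 pos [ 433.7 -260.4  110.3] th 1.4485 tilt [ 0.001 -0.001 -1.   ] F [ 0.8 -0.3 -0.2] w 74.7 gf 0.0
az -0.008 tx 0.8 ty -0.5 tz 80.3
```

```bash
python3 -m jog '[{"tx":0.5,"ty":-0.5,"tz":35,"ax":0,"ay":0,"az":-0.008,"jaw":-0.76},{"tx":0,"ty":0,"tz":35,"ax":0,"ay":0,"az":0,"jaw":-0.76},{"tx":0,"ty":0,"tz":25,"ax":0,"ay":0,"az":0,"jaw":-0.76},{"tx":0,"ty":0,"tz":10,"ax":0,"ay":0,"az":0,"jaw":-0.76},{"tx":0,"ty":0,"tz":0,"ax":0,"ay":0,"az":0,"jaw":-0.76}]' 40; python3 go.py 433.3 -259.5 -3; python3 -c "
from h import *
c=capture('side'); cv2.imwrite('pics/s1.png',cv2.resize(c['color'][180:280,250:390],None,fx=5,fy=5,interpolation=cv2.INTER_CUBIC)[:,:,::-1])"
```

```text
time_s: 2.98
eef_pos: [432.5, -260.8, 6.4]
ee_rot: [-0.0, 0.746, 0.666, -0.0]
force: [-1.0, -0.7, -0.1]
grip_width: 0.878
grip_force: 0.0
t 2.98 pos [ 432.5 -260.8    6.4] th 1.4567 tilt [-0.  0. -1.] F [-1.  -0.7 -0.1] w 74.6 gf 0.0
az 0.001 tx 1.4 ty 0.6 tz 9.4
```

View pics/s1.png

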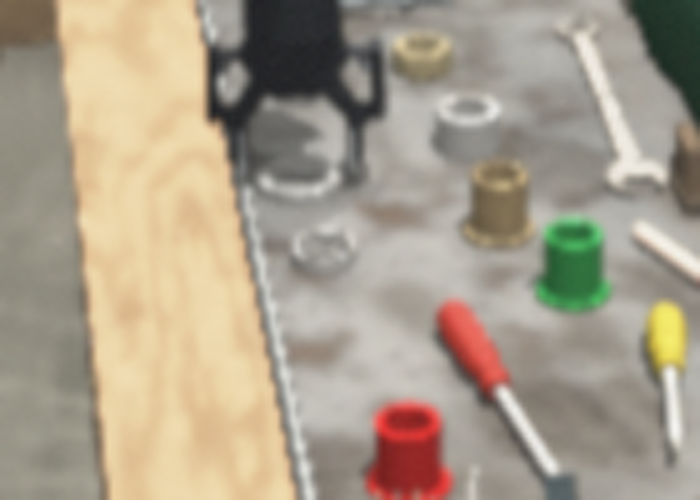

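The fingers straddle the ring at (300,180) in the crop, with a little height left. I'll lower in steps and watch the force.

```bash
python3 -m jog '[{"tx":1,"ty":0.5,"tz":3,"ax":0,"ay":0,"az":0,"jaw":-0.76},{"tx":0,"ty":0,"tz":3,"ax":0,"ay":0,"az":0,"jaw":-0.76},{"tx":0,"ty":0,"tz":0,"ax":0,"ay":0,"az":0,"jaw":-0.76}]' 40; python3 go.py 433.3 -259.5 -3
```

```text
time_s: 3.4
eef_pos: [433.1, -259.8, 0.3]
ee_rot: [-0.0, 0.746, 0.666, 0.0]
force: [-0.2, -0.4, 0.1]
grip_width: 0.881
grip_force: 0.0
t 3.4 pos [ 4.331e+02 -2.598e+02  3.000e-01] th 1.4568 tilt [-0.  0. -1.] F [-0.2 -0.4  0.1] w 74.9 gf 0.0
az 0.001 tx 0.3 ty 0.2 tz 3.3
```

```bash
python3 -m jog '[{"tx":0,"ty":0,"tz":2,"ax":0,"ay":0,"az":0,"jaw":-0.76},{"tx":0,"ty":0,"tz":2,"ax":0,"ay":0,"az":0,"jaw":-0.76},{"tx":0,"ty":0,"tz":0,"ax":0,"ay":0,"az":0,"jaw":-0.76}]' 40; python3 -m jog '[{"tx":0,"ty":0,"tz":1.5,"ax":0,"ay":0,"az":0,"jaw":-0.76},{"tx":0,"ty":0,"tz":0,"ax":0,"ay":0,"az":0,"jaw":-0.76}]' 40
```

```text
time_s: 3.78
eef_pos: [433.0, -259.8, -3.9]
ee_rot: [-0.0, 0.746, 0.666, -0.0]
force: [0.2, -0.1, -0.2]
grip_width: 0.881
grip_force: 0.0
time_s: 4.03
eef_pos: [433.0, -259.8, -5.3]
ee_rot: [-0.0, 0.746, 0.666, -0.0]
force: [-0.7, 0.5, -0.1]
grip_width: 0.879
grip_force: 0.0
```

```bash
python3 -m jog '[{"tx":0,"ty":0,"tz":0,"ax":0,"ay":0,"az":0,"jaw":-0.3},{"tx":0,"ty":0,"tz":0,"ax":0,"ay":0,"az":0,"jaw":-0.3},{"tx":0,"ty":0,"tz":0,"ax":0,"ay":0,"az":0,"jaw":-0.3}]' 40; python3 go.py 433.3 -259.5 150
```

```text
time_s: 4.4
eef_pos: [433.1, -259.9, -4.7]
ee_rot: [0.0, 0.746, 0.666, -0.0]
force: [-2.2, 1.5, 6.8]
grip_width: 0.746
grip_force: 42.8
t 4.4 pos [ 433.1 -259.9   -4.7] th 1.4569 tilt [ 0. -0. -1.] F [-2.2  1.5  6.8] w 63.4 gf 42.8
az 0.001 tx 0.4 ty 0.1 tz -154.7
```

```bash
python3 -m jog '[{"tx":0,"ty":0,"tz":-20,"ax":0,"ay":0,"az":0,"jaw":-0.3},{"tx":0,"ty":0,"tz":-50,"ax":0,"ay":0,"az":0,"jaw":-0.3},{"tx":0,"ty":0,"tz":-50,"ax":0,"ay":0,"az":0,"jaw":-0.3},{"tx":0,"ty":0,"tz":0,"ax":0,"ay":0,"az":0,"jaw":-0.3}]' 40; python3 go.py 556.5 304.5 115;python3 -c "
from h import *
c=capture('side'); cv2.imwrite('pics/s2.png',cv2.resize(c['color'][130:250,250:410],None,fx=5,fy=5,interpolation=cv2.INTER_CUBIC)[:,:,::-1])"
```

```text
time_s: 4.9
eef_pos: [434.3, -260.9, 117.9]
ee_rot: [0.003, 0.746, 0.666, 0.0]
force: [0.9, -0.4, -1.8]
grip_width: 0.743
grip_force: 45.6
t 4.9 pos [ 434.3 -260.9  117.9] th 1.4569 tilt [ 0.005 -0.005 -1.   ] F [ 0.9 -0.4 -1.8] w 63.1 gf 45.6
az 0.001 tx 575.7 ty 56.6 tz 2.9
```

View pics/s2.png

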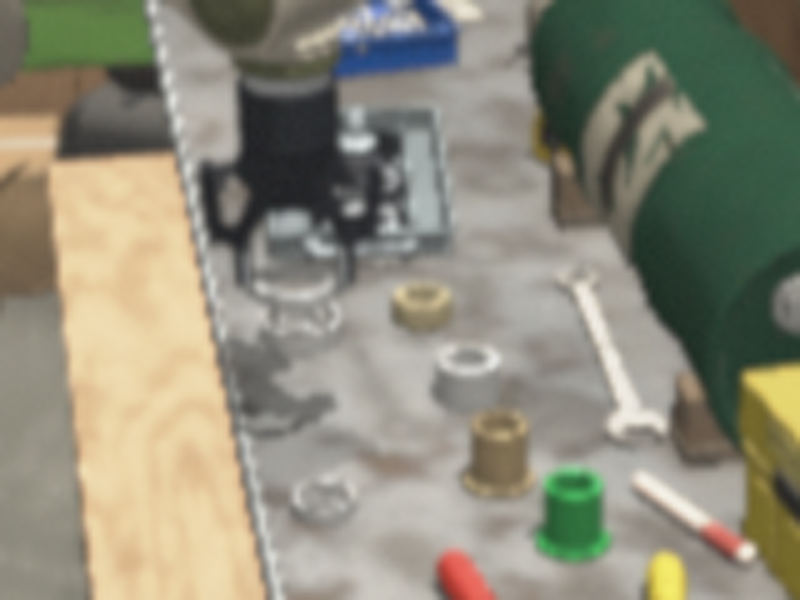

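The ring is held level between the fingers. Now across to the spindle.

```bash
python3 -m jog '[{"tx":55,"ty":5.5,"tz":0,"ax":0,"ay":0,"az":0,"jaw":-0.3},{"tx":58,"ty":5.5,"tz":0,"ax":0,"ay":0,"az":0,"jaw":-0.3},{"tx":58,"ty":5.5,"tz":0,"ax":0,"ay":0,"az":0,"jaw":-0.3},{"tx":58,"ty":5.5,"tz":0,"ax":0,"ay":0,"az":0,"jaw":-0.3},{"tx":58,"ty":5.5,"tz":0,"ax":0,"ay":0,"az":0,"jaw":-0.3}]' 40 | tail -1;  python3 -m jog '[{"tx":58,"ty":5.5,"tz":0,"ax":0,"ay":0,"az":0,"jaw":-0.3},{"tx":58,"ty":5.5,"tz":0,"ax":0,"ay":0,"az":0,"jaw":-0.3},{"tx":58,"ty":5.5,"tz":0,"ax":0,"ay":0,"az":0,"jaw":-0.3},{"tx":58,"ty":5.5,"tz":0,"ax":0,"ay":0,"az":0,"jaw":-0.3},{"tx":50,"ty":5,"tz":0,"ax":0,"ay":0,"az":0,"jaw":-0.3}]' 40|tail -1;python3 go.py 556.5 304.5 65
```

```text
grip_force: 45.6
grip_force: 45.6
t 6.2 pos [551.1 301.2 112.3] th 1.4575 tilt [-0.003 -0.001 -1.   ] F [ 1.6 -1.4 -1.2] w 63.4 gf 45.6
az 0.001 tx 3.9 ty 4.9 tz 47.3
```

```bash
python3 -m jog '[{"tx":3.9,"ty":4.9,"tz":0,"ax":0,"ay":0,"az":0,"jaw":-0.3},{"tx":0,"ty":0,"tz":30,"ax":0,"ay":0,"az":0,"jaw":-0.3},{"tx":0,"ty":0,"tz":17,"ax":0,"ay":0,"az":0,"jaw":-0.3},{"tx":0,"ty":0,"tz":0,"ax":0,"ay":0,"az":0,"jaw":-0.3},{"tx":0,"ty":0,"tz":0,"ax":0,"ay":0,"az":0,"jaw":-0.3}]' 40 |tail -1; python3 go.py 556.5 304.5 20;python3 -c "
from h import *
c=capture('side'); cv2.imwrite('pics/s3.png',cv2.resize(c['color'][110:190,270:380],None,fx=7,fy=7,interpolation=cv2.INTER_CUBIC)[:,:,::-1])
c=capture('top'); print(place_of('spindle_insert','top')[:2],place_of('spacer_ring','top')[:2])"
```

```text
grip_force: 45.6
t 6.83 pos [557.8 302.4  68.6] th 1.4563 tilt [ 0.001  0.    -1.   ] F [-0.3 -0.1 -1.2] w 63.5 gf 45.6
az 0.0 tx 2.0 ty -1.5 tz 48.6
[{'centre': [176.7, 186.6], 'conf': 0.67}] [{'centre': [171.8, 184.5], 'conf': 0.39}]
```

View pics/s3.png

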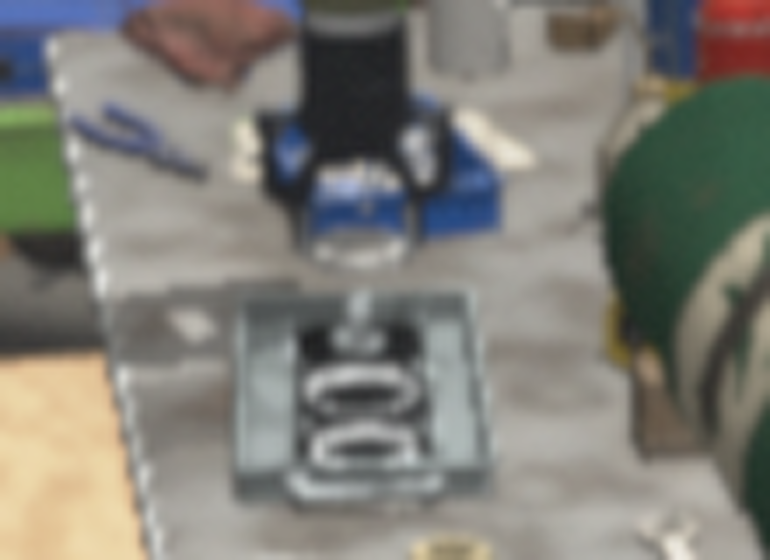

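The ring hangs over the spindle, both at crop column ~360, so lateral alignment is good. Lowering.

```bash
python3 -m jog '[{"tx":2,"ty":-1.5,"tz":0,"ax":0,"ay":0,"az":0,"jaw":-0.3},{"tx":0,"ty":0,"tz":24,"ax":0,"ay":0,"az":0,"jaw":-0.3},{"tx":0,"ty":0,"tz":24,"ax":0,"ay":0,"az":0,"jaw":-0.3},{"tx":0,"ty":0,"tz":0,"ax":0,"ay":0,"az":0,"jaw":-0.3},{"tx":0,"ty":0,"tz":0,"ax":0,"ay":0,"az":0,"jaw":-0.3}]' 40 |tail -1; python3 go.py 556.5 304.5 3.5;python3 - <<'E'
from h import *
c=capture('side'); cv2.imwrite('pics/s4.png',cv2.resize(c['color'][130:185,290:360],None,fx=10,fy=10,interpolation=cv2.INTER_CUBIC)[:,:,::-1])
E
```

```text
grip_force: 45.6
t 7.65 pos [556.6 305.1  21. ] th 1.4569 tilt [ 0.002  0.001 -1.   ] F [ 0.2 -0.4 -1.4] w 63.4 gf 45.6
az 0.001 tx -0.6 ty 0.0 tz 17.5
```

View pics/s4.png

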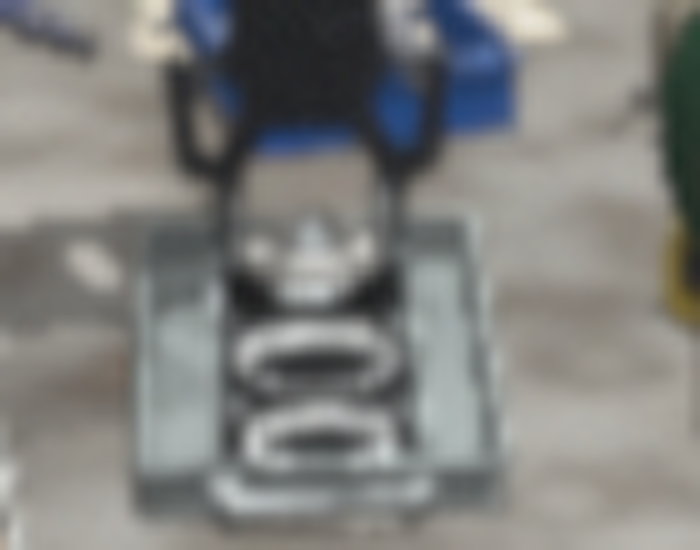

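The spindle tip shows inside the ring at about (310,240), centred. Lowering slowly.

```bash
python3 -m jog '[{"tx":-0.5,"ty":0,"tz":6,"ax":0,"ay":0,"az":0,"jaw":-0.3},{"tx":0,"ty":0,"tz":3,"ax":0,"ay":0,"az":0,"jaw":-0.3},{"tx":0,"ty":0,"tz":3,"ax":0,"ay":0,"az":0,"jaw":-0.3},{"tx":0,"ty":0,"tz":0,"ax":0,"ay":0,"az":0,"jaw":-0.3}]' 40 ; python3 go.py 556.5 304.5 3.5
```

```text
time_s: 8.2
eef_pos: [555.8, 304.2, 7.5]
ee_rot: [-0.0, 0.746, 0.666, -0.0]
force: [-0.1, -0.5, -1.3]
grip_width: 0.744
grip_force: 45.6
t 8.2 pos [555.8 304.2   7.5] th 1.4568 tilt [-0. -0. -1.] F [-0.1 -0.5 -1.3] w 63.3 gf 45.6
az 0.001 tx 0.4 ty 0.6 tz 4.0
```

```bash
python3 -m jog '[{"tx":0,"ty":0,"tz":2,"ax":0,"ay":0,"az":0,"jaw":-0.3},{"tx":0,"ty":0,"tz":1.5,"ax":0,"ay":0,"az":0,"jaw":-0.3},{"tx":0,"ty":0,"tz":0,"ax":0,"ay":0,"az":0,"jaw":-0.3}]' 40 ; python3 go.py 556.5 304.5 3.5
```

```text
time_s: 8.57
eef_pos: [555.9, 304.2, 4.2]
ee_rot: [-0.0, 0.746, 0.666, -0.0]
force: [1.1, -0.2, -1.6]
grip_width: 0.746
grip_force: 45.6
t 8.57 pos [555.9 304.2   4.2] th 1.4568 tilt [-0. -0. -1.] F [ 1.1 -0.2 -1.6] w 63.4 gf 45.6
az 0.001 tx 0.3 ty 0.6 tz 0.7
```

```bash
python3 -m jog '[{"tx":0,"ty":0,"tz":0.5,"ax":0,"ay":0,"az":0,"jaw":-0.8},{"tx":0,"ty":0,"tz":0,"ax":0,"ay":0,"az":0,"jaw":-0.8},{"tx":0,"ty":0,"tz":0,"ax":0,"ay":0,"az":0,"jaw":-0.8},{"tx":0,"ty":0,"tz":-15,"ax":0,"ay":0,"az":0,"jaw":-0.8},{"tx":0,"ty":0,"tz":-50,"ax":0,"ay":0,"az":0,"jaw":-0.8}]' 40 ;python3 -m jog '[{"tx":0,"ty":0,"tz":-50,"ax":0,"ay":0,"az":0,"jaw":-0.8},{"tx":-60,"ty":-12,"tz":-5,"ax":0,"ay":0,"az":0,"jaw":-0.8},{"tx":-60,"ty":-12,"tz":0,"ax":0,"ay":0,"az":0,"jaw":-0.8},{"tx":-60,"ty":-12,"tz":0,"ax":0,"ay":0,"az":0,"jaw":-0.8},{"tx":-60,"ty":-12,"tz":0,"ax":0,"ay":0,"az":0,"jaw":-0.8}]' 40; python3 go.py 456.2 -85.5 60
```

```text
time_s: 9.2
eef_pos: [554.8, 303.8, 68.3]
ee_rot: [-0.001, 0.746, 0.666, -0.002]
force: [0.6, -0.1, -0.4]
grip_width: 0.902
grip_force: 0.0
time_s: 9.82
eef_pos: [480.5, 69.6, 125.0]
ee_rot: [0.001, 0.746, 0.666, 0.001]
force: [1.1, -0.7, 0.8]
grip_width: 0.9
grip_force: 0.0
t 9.82 pos [480.5  69.6 125. ] th 1.4571 tilt [ 0.002 -0.    -1.   ] F [ 1.1 -0.7  0.8] w 76.5 gf 0.0
az 0.001 tx -156.9 ty -6.3 tz 65.0
```

```bash
python3 -m jog '[{"tx":-55,"ty":-2,"tz":10,"ax":0,"ay":0,"az":0,"jaw":-0.8},{"tx":-55,"ty":-2,"tz":20,"ax":0,"ay":0,"az":0,"jaw":-0.8},{"tx":-46.9,"ty":-2.3,"tz":30,"ax":0,"ay":0,"az":0,"jaw":-0.8},{"tx":0,"ty":0,"tz":0,"ax":0,"ay":0,"az":0,"jaw":-0.8},{"tx":0,"ty":0,"tz":0,"ax":0,"ay":0,"az":0,"jaw":-0.8}]' 40|tail -1; python3 go.py 456.2 -85.5 2; python3 - <<'E'
from h import *
c=capture('top'); P=cloud(c); q=P[170:203,160:193].reshape(-1,3)
cv2.imwrite('pics/t2.png',cv2.resize(c['color'][160:245,145:400],None,fx=3.1,fy=3.1,interpolation=cv2.INTER_CUBIC)[:,:,::-1])
for lo,hi in((17,24),(30,50)):
  m=(q[:,2]>lo)&(q[:,2]<hi)&(np.hypot(q[:,0]-556.5,q[:,1]-304.5)<37); print(lo,m.sum(),q[m].mean(0).round(1),np.ptp(q[m],0).round(1))
E
```

```text
grip_force: 0.0
t 10.45 pos [457.3 -83.7  64.8] th 1.4567 tilt [ 0.001 -0.    -1.   ] F [1.  1.  0.1] w 76.5 gf 0.0
az 0.001 tx -1.9 ty -0.9 tz 62.8
17 136 [554.8 303.2  20.3] [61.7 63.6  6.8]
30 25 [556.9 304.4  39.9] [35.1 17.5 18. ]
```

View pics/t2.png

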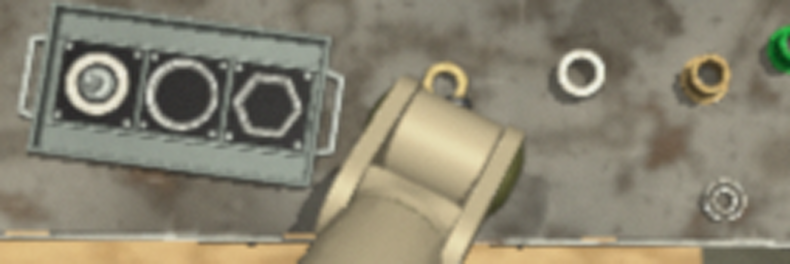

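The ring sits round the spindle (crop (97,83)) with its top at z≈20, so it is seated. Next is the large bearing.

```bash
python3 -m jog '[{"tx":-1.9,"ty":-0.9,"tz":25,"ax":0,"ay":0,"az":0,"jaw":-0.8},{"tx":0,"ty":0,"tz":25,"ax":0,"ay":0,"az":0,"jaw":-0.8},{"tx":0,"ty":0,"tz":10,"ax":0,"ay":0,"az":0,"jaw":-0.8},{"tx":0,"ty":0,"tz":4.5,"ax":0,"ay":0,"az":0,"jaw":-0.8},{"tx":0,"ty":0,"tz":0,"ax":0,"ay":0,"az":0,"jaw":-0.8}]' 40;python3 -m jog '[{"tx":0,"ty":0,"tz":0,"ax":0,"ay":0,"az":0,"jaw":-0.3},{"tx":0,"ty":0,"tz":0,"ax":0,"ay":0,"az":0,"jaw":-0.3},{"tx":0,"ty":0,"tz":0,"ax":0,"ay":0,"az":0,"jaw":-0.3}]' 40; python3 go.py 456.2 -85.5 110
```

```text
time_s: 11.12
eef_pos: [456.2, -85.6, -0.2]
ee_rot: [0.0, 0.746, 0.666, 0.0]
force: [0.1, -0.3, -0.1]
grip_width: 0.9
grip_force: 0.0
time_s: 11.5
eef_pos: [456.2, -85.7, 0.4]
ee_rot: [0.001, 0.746, 0.666, 0.0]
force: [-1.6, 2.0, 7.7]
grip_width: 0.777
grip_force: 42.5
t 11.5 pos [ 4.562e+02 -8.570e+01  4.000e-01] th 1.457 tilt [ 0.001 -0.001 -1.   ] F [-1.6  2.   7.7] w 66.0 gf 42.5
az 0.001 tx 0.2 ty -0.0 tz -109.6
```

```bash
python3 -m jog '[{"tx":0,"ty":0,"tz":-20,"ax":0,"ay":0,"az":0,"jaw":-0.3},{"tx":0,"ty":0,"tz":-50,"ax":0,"ay":0,"az":0,"jaw":-0.3},{"tx":40,"ty":6,"tz":-40,"ax":0,"ay":0,"az":0,"jaw":-0.3},{"tx":58,"ty":9,"tz":0,"ax":0,"ay":0,"az":0,"jaw":-0.3},{"tx":58,"ty":9,"tz":0,"ax":0,"ay":0,"az":0,"jaw":-0.3}]' 40;python3 -m jog '[{"tx":58,"ty":8,"tz":0,"ax":0,"ay":0,"az":0,"jaw":-0.3},{"tx":58,"ty":8,"tz":0,"ax":0,"ay":0,"az":0,"jaw":-0.3},{"tx":58,"ty":8,"tz":0,"ax":0,"ay":0,"az":0,"jaw":-0.3},{"tx":50,"ty":7,"tz":0,"ax":0,"ay":0,"az":0,"jaw":-0.3},{"tx":0,"ty":0,"tz":0,"ax":0,"ay":0,"az":0,"jaw":-0.3}]' 40; python3 go.py 556 304.2 50
```

```text
time_s: 12.12
eef_pos: [497.6, 68.2, 110.2]
ee_rot: [0.001, 0.747, 0.665, 0.0]
force: [1.7, -0.6, -3.5]
grip_width: 0.772
grip_force: 48.1
time_s: 12.75
eef_pos: [553.1, 288.5, 108.9]
ee_rot: [-0.0, 0.745, 0.667, 0.0]
force: [-0.6, -0.4, -3.4]
grip_width: 0.774
grip_force: 48.1
t 12.75 pos [553.1 288.5 108.9] th 1.4605 tilt [-0.  0. -1.] F [-0.6 -0.4 -3.4] w 65.8 gf 48.1
az 0.005 tx 15.9 ty 1.1 tz 58.9
```

```bash
python3 -m jog '[{"tx":15.9,"ty":1,"tz":10,"ax":0,"ay":0,"az":0.004,"jaw":-0.3},{"tx":0,"ty":0,"tz":30,"ax":0,"ay":0,"az":0,"jaw":-0.3},{"tx":0,"ty":0,"tz":18,"ax":0,"ay":0,"az":0,"jaw":-0.3},{"tx":0,"ty":0,"tz":0,"ax":0,"ay":0,"az":0,"jaw":-0.3},{"tx":0,"ty":0,"tz":0,"ax":0,"ay":0,"az":0,"jaw":-0.3}]' 40|tail -1; python3 go.py 556 304.2 36; python3 - <<'E'
from h import *
c=capture('side'); cv2.imwrite('pics/s5.png',cv2.resize(c['color'][130:185,290:360],None,fx=10,fy=10,interpolation=cv2.INTER_CUBIC)[:,:,::-1])
E
```

```text
grip_force: 48.1
t 13.38 pos [557.  301.2  52.3] th 1.4523 tilt [ 0.001  0.    -1.   ] F [-1.1  0.1 -3.2] w 65.7 gf 48.1
az -0.004 tx 2.8 ty -1.4 tz 16.3
```

View pics/s5.png

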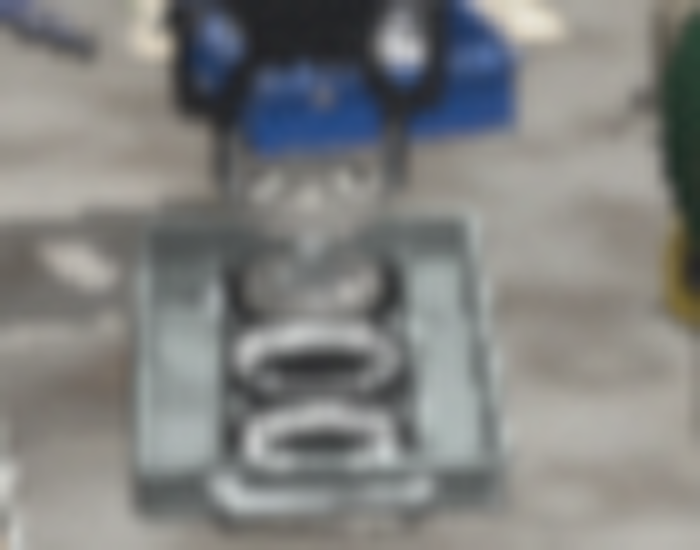

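The bearing is centred over the spindle tip, both at column ~312. Lowering onto the cone.

```bash
python3 -m jog '[{"tx":2.8,"ty":-1.4,"tz":2,"ax":0,"ay":0,"az":0,"jaw":-0.3},{"tx":0,"ty":0,"tz":5,"ax":0,"ay":0,"az":0,"jaw":-0.3},{"tx":0,"ty":0,"tz":5,"ax":0,"ay":0,"az":0,"jaw":-0.3},{"tx":0,"ty":0,"tz":4,"ax":0,"ay":0,"az":0,"jaw":-0.3},{"tx":0,"ty":0,"tz":0,"ax":0,"ay":0,"az":0,"jaw":-0.3}]' 40|tail -1; python3 go.py 556 304.2 20.5
```

```text
grip_force: 48.0
t 14.05 pos [555.2 304.1  34.9] th 1.4527 tilt [-0.001 -0.    -1.   ] F [-0.   0.5 -3.9] w 65.4 gf 48.0
az -0.003 tx 0.2 ty 0.8 tz 14.4
```

```bash
python3 -m jog '[{"tx":0,"ty":0.5,"tz":4,"ax":0,"ay":0,"az":0,"jaw":-0.3},{"tx":0,"ty":0,"tz":4,"ax":0,"ay":0,"az":0,"jaw":-0.3},{"tx":0,"ty":0,"tz":3,"ax":0,"ay":0,"az":0,"jaw":-0.3},{"tx":0,"ty":0,"tz":2,"ax":0,"ay":0,"az":0,"jaw":-0.3},{"tx":0,"ty":0,"tz":0,"ax":0,"ay":0,"az":0,"jaw":-0.3}]' 40|tail -1; python3 go.py 556 304.2 20.5
```

```text
grip_force: 48.1
t 14.68 pos [555.8 304.2  22.2] th 1.4528 tilt [-0. -0. -1.] F [ 0.1 -0.8 -3.2] w 65.8 gf 48.1
az -0.003 tx 0.1 ty 0.2 tz 1.7
```

```bash
python3 -m jog '[{"tx":0,"ty":0,"tz":0.5,"ax":0,"ay":0,"az":0,"jaw":-0.8},{"tx":0,"ty":0,"tz":0,"ax":0,"ay":0,"az":0,"jaw":-0.8},{"tx":0,"ty":0,"tz":0,"ax":0,"ay":0,"az":0,"jaw":-0.8},{"tx":0,"ty":0,"tz":-15,"ax":0,"ay":0,"az":0,"jaw":-0.8},{"tx":0,"ty":0,"tz":-50,"ax":0,"ay":0,"az":0,"jaw":-0.8}]' 40 ;python3 -m jog '[{"tx":-50,"ty":2,"tz":-40,"ax":0,"ay":0,"az":0,"jaw":-0.8},{"tx":-60,"ty":6,"tz":-5,"ax":0,"ay":0,"az":0,"jaw":-0.8},{"tx":-60,"ty":6,"tz":0,"ax":0,"ay":0,"az":0,"jaw":-0.8},{"tx":-60,"ty":8,"tz":0,"ax":0,"ay":0,"az":0,"jaw":-0.8},{"tx":-60,"ty":8,"tz":0,"ax":0,"ay":0,"az":0,"jaw":-0.8}]' 40; python3 go.py 571 -357 100; python3 - <<'E'
from h import *
c=capture('top'); P=cloud(c); q=P[170:203,160:193].reshape(-1,3)
for lo,hi in((34,43.5),(43.5,60)):
  m=(q[:,2]>lo)&(q[:,2]<hi)&(np.hypot(q[:,0]-556.5,q[:,1]-304.5)<40); print(lo,m.sum(),q[m].mean(0).round(1),np.median(q[m],0).round(1),np.ptp(q[m],0).round(1))
cv2.imwrite('pics/t3.png',cv2.resize(c['color'][150:230,145:310],None,fx=4.5,fy=4.5,interpolation=cv2.INTER_CUBIC)[:,:,::-1])
E
```

```text
time_s: 15.3
eef_pos: [554.8, 303.7, 86.3]
ee_rot: [-0.001, 0.748, 0.664, -0.002]
force: [0.5, 1.1, -0.6]
grip_width: 0.903
grip_force: 0.0
time_s: 15.92
eef_pos: [551.7, 12.0, 132.3]
ee_rot: [0.001, 0.748, 0.664, 0.001]
force: [1.4, -0.8, -0.1]
grip_width: 0.898
grip_force: 0.0
t 15.93 pos [551.7  12.  132.3] th 1.4529 tilt [ 0.002 -0.    -1.   ] F [ 1.4 -0.8 -0.1] w 76.3 gf 0.0
az -0.003 tx -364.3 ty 61.5 tz 32.3
34 215 [555.7 302.7  39.4] [555.7 302.2  39.7] [67.2 65.7  9.2]
43.5 65 [556.4 305.   45.8] [557.9 305.9  45.3] [63.2 65.4  6.6]
```

View pics/t3.png

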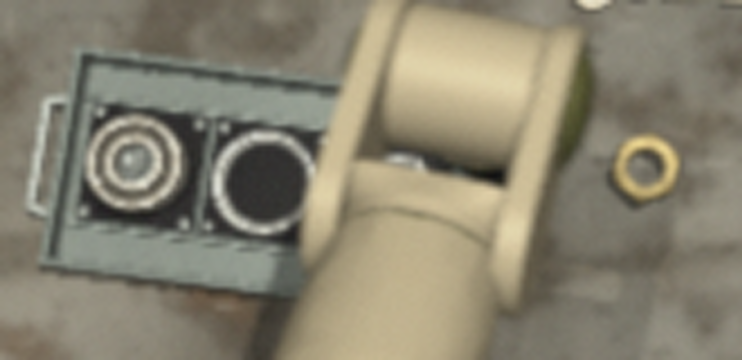

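The bearing lies on the spindle at crop (133,160), with its top about 40 as expected. I'll check tilt with a plane fit while moving to the bush.

```bash
python3 -m jog '[{"tx":-60,"ty":9,"tz":0,"ax":0,"ay":0,"az":0,"jaw":-0.8},{"tx":-60,"ty":11,"tz":0,"ax":0,"ay":0,"az":0,"jaw":-0.8},{"tx":-60,"ty":10,"tz":0,"ax":0,"ay":0,"az":0,"jaw":-0.8},{"tx":-60,"ty":10,"tz":0,"ax":0,"ay":0,"az":0,"jaw":-0.8},{"tx":-60,"ty":10,"tz":0,"ax":0,"ay":0,"az":0,"jaw":-0.8}]' 40|tail -1;python3 -m jog '[{"tx":-60,"ty":10,"tz":0,"ax":0,"ay":0,"az":0,"jaw":-0.8},{"tx":0,"ty":0,"tz":0,"ax":0,"ay":0,"az":0,"jaw":-0.8},{"tx":0,"ty":0,"tz":0,"ax":0,"ay":0,"az":0,"jaw":-0.8}]' 40|tail -1; python3 go.py 571 -357 70; python3 - <<'E'
from h import *
c=capture('top'); P=cloud(c); q=P[170:203,160:193].reshape(-1,3)
r=np.hypot(q[:,0]-556.,q[:,1]-304.); m=(r>14)&(r<33)&(q[:,2]<70); q=q[m]
A=np.c_[q[:,:2]-[556,304],np.ones(len(q))]; s,_,_,_=np.linalg.lstsq(A,q[:,2],rcond=None); print("slope,top",s.round(3),"resid",(q[:,2]-A@s).std().round(2))
E
```

```text
grip_force: 0.0
grip_force: 0.0
t 16.98 pos [ 568.9 -350.2  131.4] th 1.4528 tilt [ 0.  0. -1.] F [0.2 1.5 0.7] w 76.4 gf 0.0
az -0.003 tx -6.5 ty 2.9 tz 61.4
slope,top [1.500e-02 7.700e-02 3.769e+01] resid 7.51
```

```bash
python3 -m jog '[{"tx":-6.5,"ty":2.5,"tz":20,"ax":0,"ay":0,"az":0,"jaw":-0.8},{"tx":0,"ty":0,"tz":40,"ax":0,"ay":0,"az":0,"jaw":-0.8},{"tx":0,"ty":0,"tz":40,"ax":0,"ay":0,"az":0,"jaw":-0.8},{"tx":0,"ty":0,"tz":20,"ax":0,"ay":0,"az":0,"jaw":-0.8},{"tx":0,"ty":0,"tz":0,"ax":0,"ay":0,"az":0,"jaw":-0.8}]' 40|tail -1;python3 go.py 571 -357 10;python3 - <<'E'
from h import *
c=capture('top'); P=cloud(c); q=P[170:203,160:193].reshape(-1,3)
r=np.hypot(q[:,0]-556.,q[:,1]-304.); m=(r>20)&(r<31)&(q[:,2]<50)&(q[:,2]>30); q=q[m]
A=np.c_[q[:,:2]-[556,304],np.ones(len(q))]
for _ in range(4):
  s,_,_,_=np.linalg.lstsq(A,q[:,2],rcond=None); e=q[:,2]-A@s; k=abs(e)<2.5*e.std(); A,q=A[k],q[k]
print("slope,top",s.round(3),"resid",e.std().round(2),len(q))
E
```

```text
grip_force: 0.0
t 17.65 pos [ 570.2 -356.7    9.5] th 1.4533 tilt [-0.002  0.002 -1.   ] F [-0.  -0.8 -0.5] w 76.3 gf 0.0
az -0.003 tx -0.2 ty 0.8 tz -0.5
slope,top [2.800e-02 1.200e-02 3.951e+01] resid 3.51 154
```

The bearing is flat and seated. Gripping the bush.

```bash
python3 -m jog '[{"tx":0,"ty":0.5,"tz":0,"ax":0,"ay":0,"az":0,"jaw":0.3},{"tx":0,"ty":0,"tz":0,"ax":0,"ay":0,"az":0,"jaw":0.3},{"tx":0,"ty":0,"tz":0,"ax":0,"ay":0,"az":0,"jaw":0.3},{"tx":0,"ty":0,"tz":0,"ax":0,"ay":0,"az":0,"jaw":0.3},{"tx":0,"ty":0,"tz":0,"ax":0,"ay":0,"az":0,"jaw":0.3}]' 40;python3 -m jog '[{"tx":0,"ty":0,"tz":-20,"ax":0,"ay":0,"az":0,"jaw":0.3},{"tx":0,"ty":0,"tz":-50,"ax":0,"ay":0,"az":0,"jaw":0.3},{"tx":0,"ty":0,"tz":-50,"ax":0,"ay":0,"az":0,"jaw":0.3},{"tx":40,"ty":-6,"tz":0,"ax":0,"ay":0,"az":0,"jaw":0.3},{"tx":58,"ty":-9,"tz":0,"ax":0,"ay":0,"az":0,"jaw":0.3}]' 40; python3 go.py 547.5 213 120; python3 - <<'E'
from h import *
c=capture('side'); cv2.imwrite('pics/s6.png',cv2.resize(c['color'][130:250,250:410],None,fx=4,fy=4,interpolation=cv2.INTER_CUBIC)[:,:,::-1])
E
```

```text
time_s: 18.32
eef_pos: [571.5, -358.0, 12.5]
ee_rot: [0.001, 0.748, 0.664, 0.0]
force: [-1.4, 1.5, 6.4]
grip_width: 0.508
grip_force: 40.8
time_s: 18.95
eef_pos: [567.5, -258.3, 132.4]
ee_rot: [0.001, 0.748, 0.663, 0.0]
force: [0.8, 0.4, -2.7]
grip_width: 0.506
grip_force: 41.6
t 18.95 pos [ 567.5 -258.3  132.4] th 1.4507 tilt [ 0.002 -0.001 -1.   ] F [ 0.8  0.4 -2.7] w 43.0 gf 41.6
az -0.005 tx 465.9 ty -73.8 tz 12.4
```

View pics/s6.png

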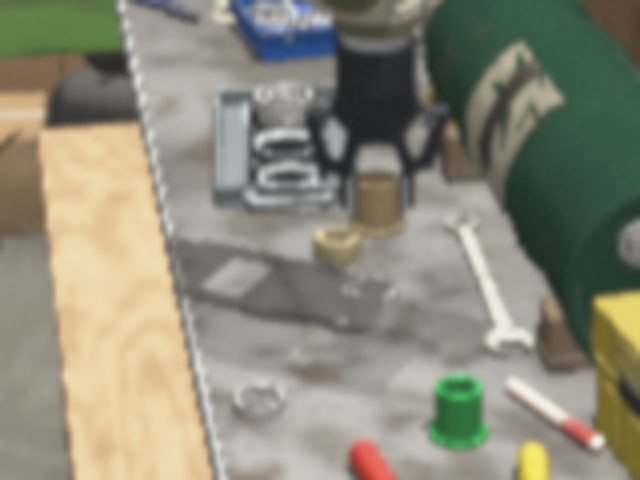

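The bush is gripped and upright. The sleeve's rim highlights at (370,288) are in the arm's shadow, at its original place. On to the round nest.

```bash
python3 -m jog '[{"tx":58,"ty":-9,"tz":0,"ax":0,"ay":0,"az":-0.005,"jaw":0.3},{"tx":58,"ty":-9,"tz":0,"ax":0,"ay":0,"az":0,"jaw":0.3},{"tx":58,"ty":-9,"tz":0,"ax":0,"ay":0,"az":0,"jaw":0.3},{"tx":58,"ty":-9,"tz":0,"ax":0,"ay":0,"az":0,"jaw":0.3},{"tx":58,"ty":-9,"tz":0,"ax":0,"ay":0,"az":0,"jaw":0.3}]' 40|tail -1;python3 -m jog '[{"tx":58,"ty":-9,"tz":0,"ax":0,"ay":0,"az":0,"jaw":0.3},{"tx":58,"ty":-9,"tz":0,"ax":0,"ay":0,"az":0,"jaw":0.3},{"tx":50,"ty":-9,"tz":0,"ax":0,"ay":0,"az":0,"jaw":0.3},{"tx":0,"ty":0,"tz":0,"ax":0,"ay":0,"az":0,"jaw":0.3},{"tx":0,"ty":0,"tz":0,"ax":0,"ay":0,"az":0,"jaw":0.3}]' 40|tail -1; python3 go.py 547.5 213 60;python3 - <<'E'
from h import *
c=capture('side'); 
print(at_z(c,place_of('plain_sleeve','side')[0]["centre"],0).round(),at_z(c,place_of('small_bearing','side')[0]["centre"],0).round())
c=capture('top'); P=cloud(c)
for (u,v),h in(((332,184),36),((378,225),14)):
  q=P[v-12:v+12,u-12:u+12].reshape(-1,3); q=q[(q[:,2]>h*.5)&(q[:,2]<h+25)]; print(len(q),q.mean(0).round(1))
E
```

```text
grip_force: 41.8
grip_force: 41.8
t 20.25 pos [547.9 202.5 131.5] th 1.458 tilt [ 0.001 -0.    -1.   ] F [-0.3 -0.7 -2.7] w 43.5 gf 41.8
az 0.002 tx 10.4 ty -1.6 tz 71.5
[ 584. -223.    0.] [ 431. -396.    0.]
115 [ 571.7 -218.6   34.6]
138 [ 438.6 -377.4   12.8]
```

```bash
python3 -m jog '[{"tx":10.4,"ty":-1.6,"tz":20,"ax":0,"ay":0,"az":0,"jaw":0.3},{"tx":0,"ty":0,"tz":40,"ax":0,"ay":0,"az":0,"jaw":0.3},{"tx":0,"ty":0,"tz":30,"ax":0,"ay":0,"az":0,"jaw":0.3},{"tx":0,"ty":0,"tz":0,"ax":0,"ay":0,"az":0,"jaw":0.3},{"tx":0,"ty":0,"tz":0,"ax":0,"ay":0,"az":0,"jaw":0.3}]' 40|tail -1;python3 go.py 547.5 213 21;python3 - <<'E'
from h import *
c=capture('side'); cv2.imwrite('pics/s7.png',cv2.resize(c['color'][130:185,290:360],None,fx=10,fy=10,interpolation=cv2.INTER_CUBIC)[:,:,::-1])
E
```

```text
grip_force: 41.8
t 21.07 pos [548.4 213.1  42.3] th 1.4572 tilt [ 0.002  0.    -1.   ] F [ 0.2 -0.1 -1.9] w 43.1 gf 41.8
az 0.001 tx -0.2 ty -0.8 tz 21.3
```

View pics/s7.png

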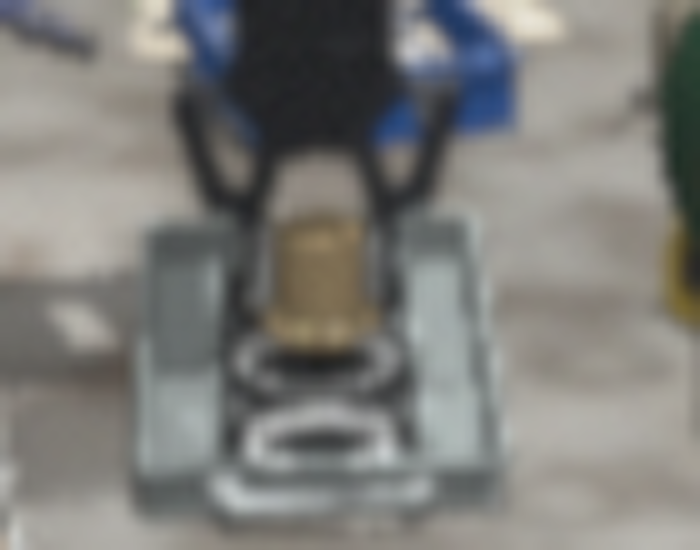

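The bush (column ~320) is over the round nest (column ~318). Lowering.

```bash
python3 -m jog '[{"tx":0,"ty":-1,"tz":8,"ax":0,"ay":0,"az":0,"jaw":0.3},{"tx":0,"ty":0,"tz":6,"ax":0,"ay":0,"az":0,"jaw":0.3},{"tx":0,"ty":0,"tz":4,"ax":0,"ay":0,"az":0,"jaw":0.3},{"tx":0,"ty":0,"tz":2.5,"ax":0,"ay":0,"az":0,"jaw":0.3},{"tx":0,"ty":0,"tz":0,"ax":0,"ay":0,"az":0,"jaw":0.3}]' 40;python3 go.py 547.5 213 20.5
```

```text
time_s: 21.75
eef_pos: [546.5, 213.5, 20.6]
ee_rot: [-0.0, 0.746, 0.666, 0.0]
force: [-1.9, -0.6, 0.7]
grip_width: 0.508
grip_force: 42.0
t 21.75 pos [546.5 213.5  20.6] th 1.4578 tilt [ 0.  0. -1.] F [-1.9 -0.6  0.7] w 43.2 gf 42.0
az 0.002 tx -0.4 ty 1.1 tz 0.1
```

```bash
python3 -m jog '[{"tx":0,"ty":0,"tz":0,"ax":0,"ay":0,"az":0,"jaw":-0.5},{"tx":0,"ty":0,"tz":0,"ax":0,"ay":0,"az":0,"jaw":-0.5},{"tx":0,"ty":0,"tz":0,"ax":0,"ay":0,"az":0,"jaw":-0.5},{"tx":0,"ty":0,"tz":-15,"ax":0,"ay":0,"az":0,"jaw":-0.5},{"tx":0,"ty":0,"tz":-50,"ax":0,"ay":0,"az":0,"jaw":-0.5}]' 40;python3 -m jog '[{"tx":0,"ty":0,"tz":-40,"ax":0,"ay":0,"az":0,"jaw":-0.6},{"tx":-58,"ty":6,"tz":0,"ax":0,"ay":0,"az":0,"jaw":-0.6},{"tx":-58,"ty":9,"tz":0,"ax":0,"ay":0,"az":0,"jaw":-0.6},{"tx":-58,"ty":9,"tz":0,"ax":0,"ay":0,"az":0,"jaw":-0.6},{"tx":-58,"ty":9,"tz":0,"ax":0,"ay":0,"az":0,"jaw":-0.6}]' 40|tail -2; python3 go.py 559.5 -72 70
python3 - <<'E'
from h import *
import pickle
c=pickle.load(open("top.pkl","rb")); I=c["color"].astype(float)
u0,v0,W,S=288,187,11,16
a=I[...,0]-I[...,2]; a=a[v0-W:v0+W+1,u0-W:u0+W+1]
vv,uu=np.mgrid[v0-W:v0+W+1,u0-W:u0+W+1]; out=[]
for x in np.arange(556,563,1.):
  for y in np.arange(-75.5,-69,1.):
    p0=px(c,[x,y,24]); w=(np.hypot(uu-p0[0],vv-p0[1])>4.7)
    for d in range(0,60,4):
      an=np.radians(d+30+60*np.arange(6)); X=np.c_[x+26.5*np.cos(an),y+26.5*np.sin(an)]
      pts=np.array([px(c,[*q,z]) for q in X for z in (1,24)]); 
      h=cv2.convexHull(((pts-[u0-W,v0-W]+.5)*S).astype(np.float32)).round().astype(np.int32)
      m=np.zeros(((2*W+1)*S,)*2,np.float32); cv2.fillConvexPoly(m,h,1); m=cv2.resize(m,(2*W+1,)*2,interpolation=cv2.INTER_AREA); m=cv2.GaussianBlur(m,(0,0),.5)
      A=np.c_[m[w],np.ones(w.sum())]; r=np.linalg.lstsq(A,a[w],rcond=None)[1]; out.append((float(r[0]),x,y,d))
out.sort(); print(out[:6])
print({d:round(min(o[0] for o in out if o[3]==d)) for d in range(0,60,4)})
E
```

```text
time_s: 22.38
eef_pos: [545.3, 213.2, 85.0]
ee_rot: [-0.001, 0.746, 0.666, -0.002]
force: [0.9, 0.6, -0.2]
grip_width: 0.754
grip_force: 0.0
grip_width: 0.8
grip_force: 0.0
t 23.0 pos [553.1 -22.7 126.6] th 1.458 tilt [ 0.002 -0.    -1.   ] F [0.8 0.  0.4] w 68.0 gf 0.0
az 0.002 tx -48.3 ty 12.0 tz 56.6
[(13931.983190566749, np.float64(562.0), np.float64(-70.5), 16), (14125.052302529337, np.float64(562.0), np.float64(-70.5), 20), (14470.125651155384, np.float64(562.0), np.float64(-70.5), 24), (14944.413825122156, np.float64(562.0), np.float64(-70.5), 12), (15980.537710151555, np.float64(562.0), np.float64(-71.5), 20), (16117.845255178272, np.float64(562.0), np.float64(-71.5), 24)]
{0: 20261, 4: 18552, 8: 16744, 12: 14944, 16: 13932, 20: 14125, 24: 14470, 28: 16121, 32: 18044, 36: 20176, 40: 22416, 44: 22972, 48: 23207, 52: 22406, 56: 21591}
```

The fit gives a clear minimum: the nut's flat normals are at about 18° (mod 60°), so I need θ≈1.885.

```bash
python3 -m jog '[{"tx":-24,"ty":6,"tz":0,"ax":0,"ay":0,"az":-0.1,"jaw":-0.6},{"tx":-24,"ty":4,"tz":0,"ax":0,"ay":0,"az":-0.163,"jaw":-0.6},{"tx":0,"ty":0,"tz":20,"ax":0,"ay":0,"az":-0.162,"jaw":-0.6},{"tx":0,"ty":0,"tz":30,"ax":0,"ay":0,"az":0,"jaw":-0.6},{"tx":0,"ty":0,"tz":0,"ax":0,"ay":0,"az":0,"jaw":-0.6}]' 40|tail -1;python3 go.py 560.5 -71.5 8 1.885
```

```text
grip_force: 0.0
t 23.62 pos [559.2 -69.2  74.7] th 1.8825 tilt [-0.003  0.001 -1.   ] F [-0.3 -0.5 -0.1] w 68.2 gf 0.0
az -0.002 tx -2.6 ty 0.6 tz 66.7
```

```bash
python3 -m jog '[{"tx":-2.6,"ty":0.6,"tz":25,"ax":0,"ay":0,"az":0,"jaw":-0.6},{"tx":0,"ty":0,"tz":25,"ax":0,"ay":0,"az":0,"jaw":-0.6},{"tx":0,"ty":0,"tz":12,"ax":0,"ay":0,"az":0,"jaw":-0.6},{"tx":0,"ty":0,"tz":5,"ax":0,"ay":0,"az":0,"jaw":-0.6},{"tx":0,"ty":0,"tz":0,"ax":0,"ay":0,"az":0,"jaw":-0.6}]' 40;python3 -m jog '[{"tx":0,"ty":0,"tz":0,"ax":0,"ay":0,"az":0,"jaw":0.3},{"tx":0,"ty":0,"tz":0,"ax":0,"ay":0,"az":0,"jaw":0.3},{"tx":0,"ty":0,"tz":0,"ax":0,"ay":0,"az":0,"jaw":0.3},{"tx":0,"ty":0,"tz":0,"ax":0,"ay":0,"az":0,"jaw":0.3},{"tx":0,"ty":0,"tz":0,"ax":0,"ay":0,"az":0,"jaw":0.3}]' 40;python3 go.py 560.5 -71.5 8 1.885
```

```text
time_s: 24.25
eef_pos: [561.8, -71.7, 9.1]
ee_rot: [0.001, 0.589, 0.808, 0.0]
force: [0.2, -0.8, -0.3]
grip_width: 0.799
grip_force: 0.0
time_s: 24.88
eef_pos: [561.7, -71.8, 9.3]
ee_rot: [0.0, 0.589, 0.808, 0.0]
force: [-1.8, 0.2, 6.3]
grip_width: 0.52
grip_force: 41.6
t 24.88 pos [561.7 -71.8   9.3] th 1.8829 tilt [ 0.001 -0.    -1.   ] F [-1.8  0.2  6.3] w 44.2 gf 41.6
az -0.002 tx 0.6 ty -1.0 tz 1.3
```

Width 44 mm means the flats are gripped. Lift, turn back and go over the hex nest.

```bash
python3 -m jog '[{"tx":0,"ty":0,"tz":-30,"ax":0,"ay":0,"az":0,"jaw":0.3},{"tx":0,"ty":0,"tz":-50,"ax":0,"ay":0,"az":0.1,"jaw":0.3},{"tx":0,"ty":0,"tz":0,"ax":0,"ay":0,"az":0.163,"jaw":0.3},{"tx":0,"ty":0,"tz":0,"ax":0,"ay":0,"az":0.164,"jaw":0.3},{"tx":40,"ty":-10,"tz":0,"ax":0,"ay":0,"az":0,"jaw":0.3}]' 40|tail -1;python3 -m jog '[{"tx":50,"ty":-12,"tz":0,"ax":0,"ay":0,"az":0,"jaw":0.3},{"tx":50,"ty":-12,"tz":0,"ax":0,"ay":0,"az":0,"jaw":0.3},{"tx":40,"ty":-10,"tz":0,"ax":0,"ay":0,"az":0,"jaw":0.3},{"tx":0,"ty":0,"tz":0,"ax":0,"ay":0,"az":0,"jaw":0.3},{"tx":0,"ty":0,"tz":0,"ax":0,"ay":0,"az":0,"jaw":0.3}]' 40;python3 go.py 536.5 119 45
```

```text
grip_force: 42.1
time_s: 26.12
eef_pos: [538.4, 111.7, 88.4]
ee_rot: [0.0, 0.747, 0.665, -0.0]
force: [0.3, -0.1, -2.8]
grip_width: 0.516
grip_force: 42.1
t 26.12 pos [538.4 111.7  88.4] th 1.4558 tilt [ 0. -0. -1.] F [ 0.3 -0.1 -2.8] w 43.9 gf 42.1
az -0.0 tx 7.0 ty -2.7 tz 43.4
```

```bash
python3 -m jog '[{"tx":7,"ty":-2.7,"tz":13,"ax":0,"ay":0,"az":0,"jaw":0.3},{"tx":0,"ty":0,"tz":30,"ax":0,"ay":0,"az":0,"jaw":0.3},{"tx":0,"ty":0,"tz":12,"ax":0,"ay":0,"az":0,"jaw":0.3},{"tx":0,"ty":0,"tz":0,"ax":0,"ay":0,"az":0,"jaw":0.3},{"tx":0,"ty":0,"tz":0,"ax":0,"ay":0,"az":0,"jaw":0.3}]' 40|tail -1;python3 go.py 536.5 119 18;python3 - <<'E'
from h import *
c=capture('side'); cv2.imwrite('pics/s8.png',cv2.resize(c['color'][130:185,290:360],None,fx=10,fy=10,interpolation=cv2.INTER_CUBIC)[:,:,::-1])
E
```

```text
grip_force: 42.1
t 26.75 pos [537.  119.3  34.1] th 1.4555 tilt [ 0.001 -0.    -1.   ] F [-1.   0.7 -2.3] w 44.3 gf 42.1
az -0.0 tx -0.4 ty -0.5 tz 16.1
```

View pics/s8.png

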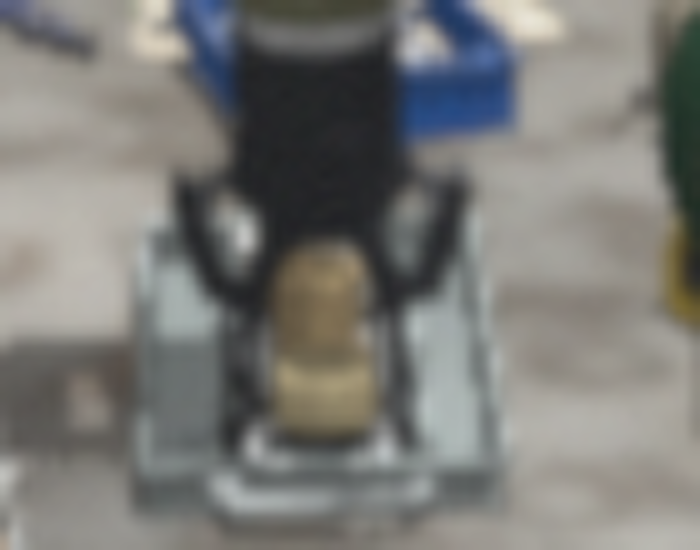

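The nut (column ~325) is within 2 mm of the nest (column ~320). A small nudge, then lower.

```bash
python3 -m jog '[{"tx":0,"ty":-1.3,"tz":6,"ax":0,"ay":0,"az":0,"jaw":0.3},{"tx":0,"ty":0,"tz":5,"ax":0,"ay":0,"az":0,"jaw":0.3},{"tx":0,"ty":0,"tz":3,"ax":0,"ay":0,"az":0,"jaw":0.3},{"tx":0,"ty":0,"tz":1.5,"ax":0,"ay":0,"az":0,"jaw":0.3},{"tx":0,"ty":0,"tz":0,"ax":0,"ay":0,"az":0,"jaw":0.3}]' 40;python3 go.py 536.5 119 17.3
```

```text
time_s: 27.42
eef_pos: [535.1, 119.6, 17.7]
ee_rot: [-0.0, 0.747, 0.665, -0.0]
force: [-0.3, -0.1, -2.7]
grip_width: 0.516
grip_force: 42.2
t 27.43 pos [535.1 119.6  17.7] th 1.4558 tilt [-0.  0. -1.] F [-0.3 -0.1 -2.7] w 43.8 gf 42.2
az -0.0 tx -0.5 ty 1.4 tz 0.4
```

Height matches the floor with no side force. Release and retreat.

```bash
python3 -m jog '[{"tx":0,"ty":0,"tz":0,"ax":0,"ay":0,"az":0,"jaw":-0.4},{"tx":0,"ty":0,"tz":0,"ax":0,"ay":0,"az":0,"jaw":-0.4},{"tx":0,"ty":0,"tz":0,"ax":0,"ay":0,"az":0,"jaw":-0.4},{"tx":0,"ty":0,"tz":-20,"ax":0,"ay":0,"az":0,"jaw":-0.4},{"tx":0,"ty":0,"tz":-50,"ax":0,"ay":0,"az":0,"jaw":-0.4}]' 40;python3 -m jog '[{"tx":0,"ty":0,"tz":-50,"ax":0,"ay":0,"az":0,"jaw":-0.4},{"tx":-55,"ty":-15,"tz":0,"ax":0,"ay":0,"az":0,"jaw":-0.4},{"tx":-58,"ty":-15,"tz":0,"ax":0,"ay":0,"az":0,"jaw":-0.4},{"tx":-58,"ty":-15,"tz":0,"ax":0,"ay":0,"az":0,"jaw":-0.4},{"tx":-58,"ty":-15,"tz":0,"ax":0,"ay":0,"az":0,"jaw":-0.4}]' 40|tail -1;python3 -m jog '[{"tx":-55,"ty":-15,"tz":0,"ax":0,"ay":0,"az":0,"jaw":-0.4},{"tx":0,"ty":0,"tz":0,"ax":0,"ay":0,"az":0,"jaw":-0.4},{"tx":0,"ty":0,"tz":0,"ax":0,"ay":0,"az":0,"jaw":-0.4}]' 40 | tail -1
python3 - <<'E'
from h import *
c=capture('top'); P=cloud(c)
cv2.imwrite('pics/t4.png',cv2.resize(c['color'][150:235,145:300],None,fx=5,fy=5,interpolation=cv2.INTER_CUBIC)[:,:,::-1])
Q=P[165:210,155:250].reshape(-1,3)
for n,(x,y),h,R in(("bearing",(556,304),40,37),("bush",(546.5,213.5),58,25),("nut",(536,119),32,30),("sleeve",(571.7,-218.5),36,30),("small",(438.6,-376.4),14,28)):
    q=P.reshape(-1,3); q=q[(np.hypot(q[:,0]-x,q[:,1]-y)<R)&(abs(q[:,2]-h)<8)]; print(n,len(q),np.median(q[:,2]).round(1),q.mean(0).round(1),((q.min(0)+q.max(0))/2).round(1))
E
```

```text
time_s: 28.05
eef_pos: [533.9, 119.5, 87.0]
ee_rot: [-0.001, 0.747, 0.665, -0.002]
force: [1.2, -1.1, 0.9]
grip_width: 0.699
grip_force: 0.0
grip_force: 0.0
grip_force: 0.0
bearing 291 40.1 [555.  303.6  39.9] [555.5 302.8  40. ]
bush 72 58.9 [545.6 213.5  58.1] [545.3 212.3  57.8]
nut 107 33.1 [534.2 118.6  32.8] [534.3 118.7  31.9]
sleeve 96 35.8 [ 572.8 -218.9   36.3] [ 572.3 -218.2   35.9]
small 126 12.7 [ 437.7 -376.6   12.8] [ 438.2 -376.1   13.5]
```

View pics/t4.png

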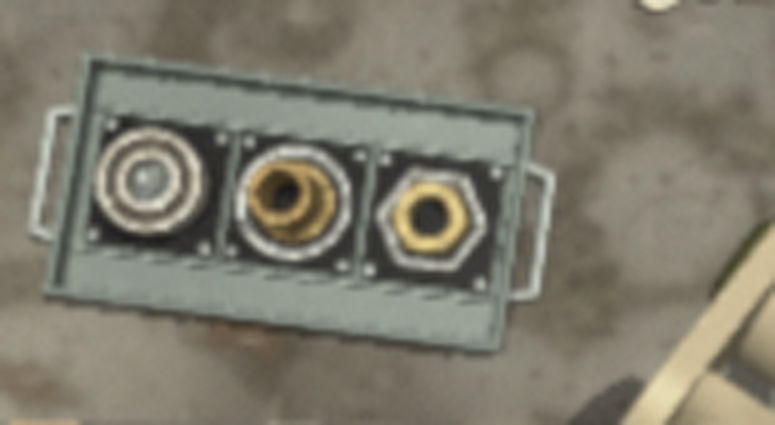

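The bearing (150,182), bush (290,205) and nut (432,216) all sit centred in their inserts at seated heights, and the look-alikes have not moved. Handing in.

```bash
python3 -c "
from rig import finish_job; print(finish_job())"
```

```text
the job is handed in; nothing more can be done
None
```

I handed in the job at about 29 s of the 102 s: the ring and large bearing are on the spindle, the bush is in the round nest and the nut is in the hex nest. The last top image shows each part at its seated height and centred, with the sleeve and small bearing within about 1 mm of where they started; the hand-in returned no verdict.

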